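# Touch off the toy fort and plant its flagpole

### The arm

A 7-joint arm with a two-finger parallel gripper is mounted at the origin on the work surface. World frame = base frame: x ahead of the robot, y to its left, z up, the work surface at z = 0. Lengths are in m, angles in rad, forces in N, time in s.
With the tool pointing down it reaches from about 0.425 to 0.95 m from the base axis. Payload 16.7 kg.
Tool frame: the origin (TCP) lies at the centre of the arm's flange, where the gripper is bolted on; the fingertips stand ahead of it and the grasp point (between the pads) lies 180 mm ahead of it (bot.tip_reach is the z of the fingertips in the tool frame, in m); z points along the fingers, x is the direction in which the jaws open and shut, and the axes are right-handed (so a half turn about z gives the same grasp; the last joint's range is limited). The gripper opens to 94 mm and grips with 3 to 60 N. Pads are 16 mm wide; open, the fingers measure 119 mm over their backs; the gripper's body (75 mm by 177 mm) begins 78 mm behind the grasp point.
Start: joints at [-0.149, 0.426, 0.074, 1.606, -0.034, 1.111, -0.067], TCP at [0.675, -0, 0.405] pointing down, gripper open.
Joint ranges: [-2.85, 2.85], [-0.5, 2.14], [-1.23, 1.37], [0.21, 2.46], [-1.02, 4.16], [0.16, 2.05], [-2.73, 2.73]. Speed limits (rad/s): [1.89, 1.89, 2.39, 2.39, 3.01, 3.01, 3.01].

### API

Orientations are given as a unit quaternion [x, y, z, w].
In Python, from station import bot gives the robot as it stands.
- The arm moves only by the shell command python3 -m handwheel 'ROWS'. ROWS is JSON, a list of rows, each an object of numbers: "x", "y", "z": the shift along the world's x, y, z as a fraction of full scale; "wx", "wy", "wz": the turn, a rotation vector about the world's x, y, z as a fraction of full scale; "hand": the opening, from 0 (shut) to 1 (fully open). In form: [{"x": .., "y": .., "z": .., "wx": .., "wy": .., "wz": .., "hand": ..}, ...]. A call has exactly 8 rows; each row is the pose to reach, as a shift and turn from the pose commanded when the call began; what a row does not reach only later rows make up. Full scale, the value 1, is 150 mm for a shift and 30 degrees for a turn. A row lasts 1/10 s, in which the tool goes at most 50 mm and 8.59 degrees, less where a joint would pass 70% of its speed; a pose out of reach is approached as far as the arm can. A call with a number of a shift or a turn outside -1 to 1 is refused whole. A call with a gripper value outside its range is refused whole. The fingers move at their own pace and stop on an object; the grip force is fixed at half the most. Time passes only in rows, so rows that repeat a pose let the fingers close, or fill a call up. It gives the time, the measured TCP pose, the force and the opening at its end, in the units of the state.
- bot.get_obs(): the state, without advancing time (a new reading comes with each control period).
- bot.get_image(name): name is "scene" or "side" or "wrist"; returns the picture (384x512x3 uint8, red, green, blue); there is no depth.
- bot.camera_model(name): a dict with "fx", "fy", "cx", "cy" (pixels), "world_from_camera" (4x4, takes a point from camera to world coordinates); the wrist camera has in their place "tool_from_camera" (4x4, takes a point from camera to tool coordinates, whose origin is the TCP and whose axes are the tool frame's). Camera axes: x right, y down, z forward; pixel columns grow to the right and rows downward; lengths in m; the calibration is good to about 2 mm. A picture is of the moment at which its call begins: read the wrist's pose just before it. camera_model takes no time and is no camera call.
- bot.close_job(): hands the job in, once; it reports no verdict.
Trained networks look in the newest picture that a camera, given by its name, has taken for a name from the list of things; names that differ only in an ending like _2 or _b are one class to them, and where a whole thing is asked for, a point or a joint stands for the part that bears it (a point fixed in the world has none). Each returns a list of dicts, best first, with "score" (0 to 1); they miss things now and then, are a little off and sometimes report something else, mostly with a low value. They report only what shows in the picture. A call takes as long as a camera call. They do not tell look-alikes from the thing itself.
- bot.boxes_of(camera, target): "position" ([column, row] in pixels, amid what is visible of it).
- bot.outline_of(camera, target): "region" (384x512 bool, what is visible of it) and "position" ([column, row] in pixels, amid what is visible of it).
- bot.pinpoint(camera, target): "position" ([column, row] in pixels: a listed point, or the origin of a listed thing).
The state is a dict: "time_s": time; "qpos": joint angles; "qd": joint speeds; "joint_torque": joint torques, N m; "tool_pos": TCP position; "tcp_rot": TCP orientation; "contact_force": force on the tool from outside, world axes, zero at the start; "ft_torque": the same for the moment, N m; "finger_gap": opening from 0.0 (shut) to 1.0 (fully open).
Only numpy, scipy, OpenCV 4.12 (cv2) and the standard library are available. Lean on these libraries where they do the work, as an engineer would, in place of code of your own. Each camera call takes 0.05 s, during which the arm holds its last target. There are 200 camera calls.

### The job

The keep of the toy fort was glued on its board a little out of true, so find it by feel: with the foot of the wooden flagpole held upright, gently touch its long wall on the robot's side, first near the right end and then near the left end, and then touch the middle of its left end wall, resting lightly against it for about half a second each time. Then set the flagpole fully home in the hole in the top of the keep, let it go standing upright, and leave the other toys undisturbed; never push hard on the fort.

Things in the scene. Friction and masses are not known exactly. Their poses are not given: they have to be found in the camera images.
- fort: Toy fort's plywood baseboard, fixed: 140 (x) x 190 (y) x 8 mm. Origin: centre of its underside; z up, x away from the robot, y to the robot's left (yaw up to 0.3 rad either way). On it is glued the keep, see keep_nominal.
- keep_nominal (a point): Centre of the board's top, 8 mm up: where the keep's underside centre should be. Keep: plain wooden block 80 (x) x 120 (y) x 40 mm, walls plain and upright, battlements 12 mm square and 8 mm high on its long edges. Glued by hand: really up to 8 mm off along x and y and turned up to 0.08 rad against the board, different every time; no pose tells it. Rigid: does not shift under 25 N.
- hole_nominal (a point): Where the keep's hole mouth would be if the keep sat true (48 mm above the board's underside). The real hole moves with the keep: in its flat top, axis upright, 40 mm from the keep's near long wall and 95 mm from its left (+y) end wall. Round, 15.6 mm wide plus a 1.5 mm chamfer, 24 mm deep; its floor is 24 mm above the board's underside.
- flagpole: Loose wooden flagpole, about 40 g, 103 mm tall: round foot shaft 14 mm in diameter from 0 to 48 mm (foot edge chamfered 2 mm), then a square grip 18 x 18 mm from 48 to 84 mm, sides along its x and y, then a ball of 22 mm diameter. Origin: centre of its foot; z along it to the ball. At first it stands upright in its holder.
- pole_foot (a point): Centre of the flagpole's foot (same point as the flagpole's origin).
- holder: Wooden holder block, fixed, 60 x 60 x 30 mm, with a hole 17 mm wide and 20 mm deep in its middle where the flagpole stands at first (foot 10 mm above the surface). Origin: centre of its underside.
- roof_block: Bystander: faded red wooden roof block, a gable 44 x 80 mm, 33 mm high. Origin: centre of its underside.
- brick: Bystander: plain wooden brick 35 x 70 x 35 mm. Origin: centre of its underside.
- duck: Bystander: small yellow wooden duck on a wheeled board, 80 x 48 mm, 68 mm high. Origin: under its middle at wheel-bottom height.
Mind the look-alikes: they are no part of the job. Leave any purple look-alike of the flagpole alone. Of the things that look like the fort, the larger one is meant.

How it is judged:
By the outcome, as a careful person would: the job done as asked, in the order asked, and still so for the second after the job is handed in, with the robot touching nothing.
It also fails if it takes over 72 s, if anything falls off the work surface, if the arm or the gripper's body presses on something with over 40 N, if the wrist force passes 120 N, or if a joint passes its speed limit or range.

## Working session

There is one attempt and no reset: what is moved stays moved. The work goes in short steps, Python scripts to look and compute and a shell command to move; the robot and the scene stay as the last step left them, time stands still between calls to the robot, and variables do not carry over. Pictures are saved under pics/ and viewed, about 8 in all and at most 12, crops included, and the job is handed in when it is done.

```bash
ls; mkdir -p pics; python3 - <<'E'
from station import bot
import cv2,numpy as np
o=bot.get_obs();print(o['time_s'],o['tool_pos'],o['tcp_rot'],o['contact_force'],bot.tip_reach)
ims=[]
for c in("scene","side"):
    im=bot.get_image(c);ims.append(im)
    m=bot.camera_model(c);print(c,m['fx'],m['cx'],np.round(m['world_from_camera'],3).tolist())
    for t in("fort","keep_nominal","hole_nominal","flagpole","pole_foot","holder","roof_block","brick","duck"):
        f=bot.pinpoint(c,t)
        print(c,t,[(np.round(d['position']).tolist(),round(d['score'],2)) for d in f[:4]])
    cv2.imwrite(f"pics/{c}0.png",cv2.resize(im[:,:,::-1],None,fx=1.5,fy=1.5))
E
```

```text
pics
0.0 [ 6.74828590e-01 -2.14011116e-06  4.03998599e-01] [ 9.99999811e-01  8.15010680e-06 -6.12733461e-04  4.35140394e-05] [ 0.36821671 -0.25409881  0.25584696] 0.1992
scene 364.7315529571101 252.96352367733556 [[-0.159, 0.541, -0.826, 1.248], [0.987, 0.099, -0.125, 0.156], [0.014, -0.835, -0.55, 0.524], [0.0, 0.0, 0.0, 1.0]]
scene fort [([213.0, 206.0], 0.97), ([221.0, 157.0], 0.72)]
scene keep_nominal [([211.0, 200.0], 0.91), ([221.0, 159.0], 0.59)]
scene hole_nominal [([212.0, 150.0], 0.96), ([196.0, 188.0], 0.72)]
scene flagpole [([390.0, 218.0], 0.74), ([353.0, 208.0], 0.63)]
scene pole_foot [([393.0, 217.0], 0.86), ([352.0, 206.0], 0.68)]
scene holder [([352.0, 209.0], 0.87)]
scene roof_block [([302.0, 282.0], 0.77)]
scene brick [([213.0, 205.0], 0.71), ([117.0, 261.0], 0.69), ([353.0, 207.0], 0.49)]
scene duck [([196.0, 266.0], 0.84)]
side 461.92066434680225 257.34418786189025 [[-0.996, -0.061, 0.059, 0.499], [-0.084, 0.704, -0.705, 0.886], [0.001, -0.708, -0.706, 0.894], [0.0, 0.0, 0.0, 1.0]]
side fort [([264.0, 177.0], 0.91), ([339.0, 177.0], 0.75)]
side keep_nominal [([340.0, 175.0], 0.9), ([263.0, 172.0], 0.69)]
side hole_nominal [([339.0, 160.0], 0.64), ([266.0, 156.0], 0.6)]
side flagpole [([261.0, 313.0], 0.55), ([274.0, 279.0], 0.52)]
side pole_foot [([274.0, 280.0], 0.64), ([271.0, 280.0], 0.59), ([260.0, 311.0], 0.56)]
side holder [([274.0, 281.0], 0.63)]
side roof_block [([171.0, 232.0], 0.59)]
side brick [([204.0, 136.0], 0.52)]
side duck [([192.0, 171.0], 0.65)]
```

View pics/scene0.png

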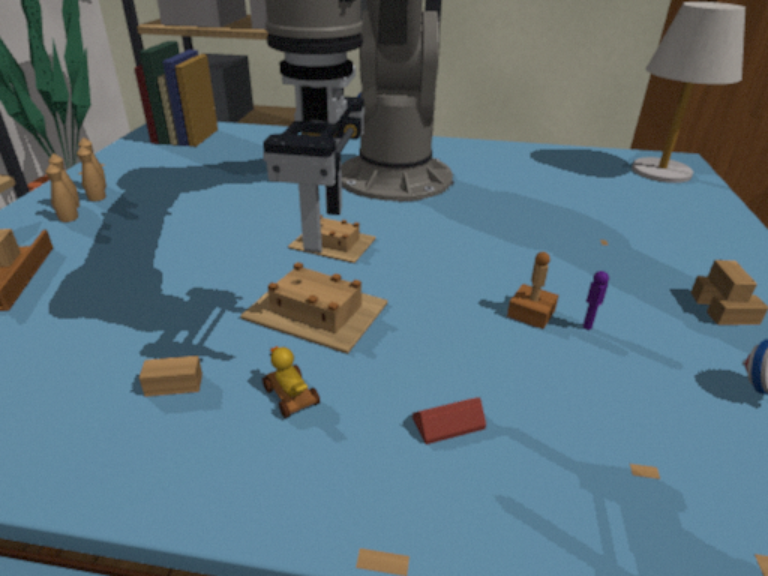

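View pics/side0.png

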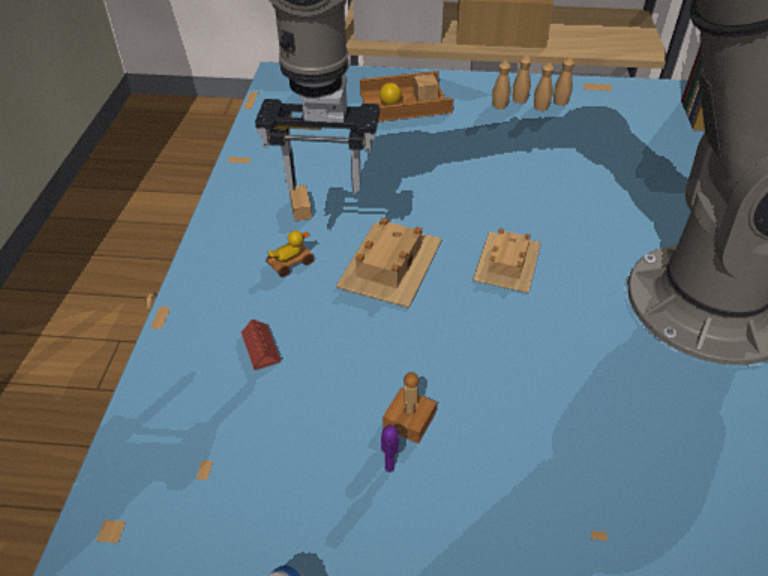

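The candidates in 512-px scene coordinates:
- **Flagpole:** the wooden one stands in its holder at about (357,195). The purple look-alike stands at (397,205), only about 5 cm away, so I'll leave it alone.
- **Fort:** the larger one is at (210,200). The smaller look-alike is at (221,157), on the robot's side.
- **Others:** the duck is at (193,255), the brick at (114,250) and the roof at (300,280).

```bash
cat > h.py <<'E'
from station import bot
import numpy as np,cv2
from scipy.spatial.transform import Rotation as R
def T(c):
    m=bot.camera_model(c)
    if c!="wrist": return m,np.array(m['world_from_camera'])
    o=bot.get_obs();W=np.eye(4);W[:3,:3]=R.from_quat(o['tcp_rot']).as_matrix();W[:3,3]=o['tool_pos']
    return m,W@np.array(m['tool_from_camera'])
def ray(c,p):
    m,W=T(c);d=W[:3,:3]@np.array([(p[0]-m['cx'])/m['fx'],(p[1]-m['cy'])/m['fy'],1]);return W[:3,3],d
def onz(c,p,z):
    o,d=ray(c,p);return o+d*(z-o[2])/d[2]
def tri(p,q,a="scene",b="side"):
    o,d=ray(a,p);e,f=ray(b,q);s=np.linalg.lstsq(np.c_[d,-f],e-o,rcond=None)[0]
    A=o+s[0]*d;B=e+s[1]*f;return (A+B)/2,np.linalg.norm(A-B)
def proj(c,P):
    m,W=T(c);q=np.linalg.inv(W)@np.r_[P,1];return [m['fx']*q[0]/q[2]+m['cx'],m['fy']*q[1]/q[2]+m['cy']]
E
python3 - <<'E'
from h import *
np.set_printoptions(precision=4,suppress=True)
P=dict(holder=((352,209),(274,281)),purplefoot=((393,217),(260,311)),polefoot=((352,206),(274,280)),ball=((361.5,172),(274,253.5)),purpleball=((400.5,185),(260,289)),fort=((213,206),(264,177)),keep=((211,200),(263,172)),hole=((196,188),(266,156)),small=((221,157),(339,177)),roof=((302,282),(171,232)),duck=((196,266),(192,171)),brick=((117,261),(204,136)))
for k,v in P.items(): print(k,*tri(*v),onz("scene",v[0],0)[:2],onz("side",v[1],0)[:2])
print("side corners");
for p in((378,220),(441,237),(407,304),(338,288)): print(onz("side",np.array(p)/1.5,.008))
print("scene corners")
for p in((243,316),(349,349),(388,303),(291,268)): print(onz("scene",np.array(p)/1.5,.008))
E
```

```text
holder [ 0.5092  0.2897 -0.0071] 0.0029128836775328256 [0.5174 0.287 ] [0.5098 0.296 ]
purplefoot [0.5359 0.3775 0.0036] 0.0025405332318607053 [0.5323 0.3798] [0.5354 0.3742]
polefoot [ 0.5085  0.2898 -0.0002] 0.006334395842742219 [0.505  0.2878] [0.5099 0.2933]
ball [0.5122 0.2929 0.1004] 0.0018075388573548059 [0.3364 0.3247] [0.5143 0.2191]
purpleball [0.5353 0.376  0.0902] 0.0013232226772182107 [0.3862 0.4213] [0.5397 0.3196]
fort [ 0.5581 -0.0455 -0.0046] 0.0009752166097547445 [ 0.5646 -0.0433] [ 0.5576 -0.0414]
keep [ 0.5608 -0.0481  0.0137] 0.0015580659880617249 [ 0.5414 -0.0543] [ 0.5619 -0.0615]
hole [ 0.5556 -0.0849  0.0406] 0.0010415527021000257 [ 0.4967 -0.1058] [ 0.5584 -0.1303]
small [ 0.346  -0.0691  0.004 ] 0.019814565872247638 [ 0.3239 -0.0806] [ 0.349  -0.0594]
roof [0.7719 0.1792 0.0053] 0.00017095209855310872 [0.7669 0.1794] [0.7735 0.1751]
duck [ 0.7616 -0.031   0.0075] 0.014405513482377312 [ 0.7615 -0.0271] [ 0.7623 -0.0484]
brick [ 0.758  -0.2011 -0.0083] 0.02073616984393488 [ 0.7753 -0.1843] [ 0.7545 -0.2065]
side corners
[ 0.6022 -0.1594  0.008 ]
[ 0.4767 -0.1195  0.008 ]
[0.5308 0.0618 0.008 ]
[0.6559 0.0335 0.008 ]
scene corners
[ 0.6136 -0.1519  0.008 ]
[0.6611 0.0252 0.008 ]
[0.5399 0.0639 0.008 ]
[ 0.4662 -0.1197  0.008 ]
```

```bash
python3 -m handwheel '[{"x":-0.25,"y":0.25,"hand":1},{"x":-0.5,"y":0.5,"hand":1},{"x":-0.55,"y":0.75,"hand":1},{"x":-0.55,"y":1,"hand":1},{"x":-0.55,"y":1,"hand":1},{"x":-0.55,"y":1,"hand":1},{"x":-0.55,"y":1,"hand":1},{"x":-0.55,"y":1,"hand":1}]'; python3 -m handwheel '[{"x":-0.25,"y":0.25,"hand":1},{"x":-0.4,"y":0.5,"hand":1},{"x":-0.54,"y":0.75,"hand":1},{"x":-0.54,"y":0.95,"hand":1},{"x":-0.54,"y":0.95,"hand":1},{"x":-0.54,"y":0.95,"hand":1},{"x":-0.54,"y":0.95,"hand":1},{"x":-0.54,"y":0.95,"hand":1}]'
python3 - <<'E'
from h import *
np.set_printoptions(precision=4,suppress=True)
print(np.array(bot.camera_model("wrist")['tool_from_camera']))
im=bot.get_image("wrist");cv2.imwrite("pics/w1.png",cv2.resize(im[:,:,::-1],None,fx=1.5,fy=1.5))
for t in("pole_foot","holder","flagpole"):
    for d in bot.pinpoint("wrist",t)[:3]: print(t,d['position'],d['score'],onz("wrist",d['position'],.01 if t!="holder" else 0))
E
```

```text
[[ 1.     -0.0004  0.0009 -0.0009]
 [ 0.0001  0.965   0.2622 -0.0754]
 [-0.001  -0.2622  0.965   0.0191]
 [ 0.      0.      0.      1.    ]]schema error: expected keys x, y, z, wx, wy, wz, hand
schema error: expected keys x, y, z, wx, wy, wz, hand
```

View pics/w1.png

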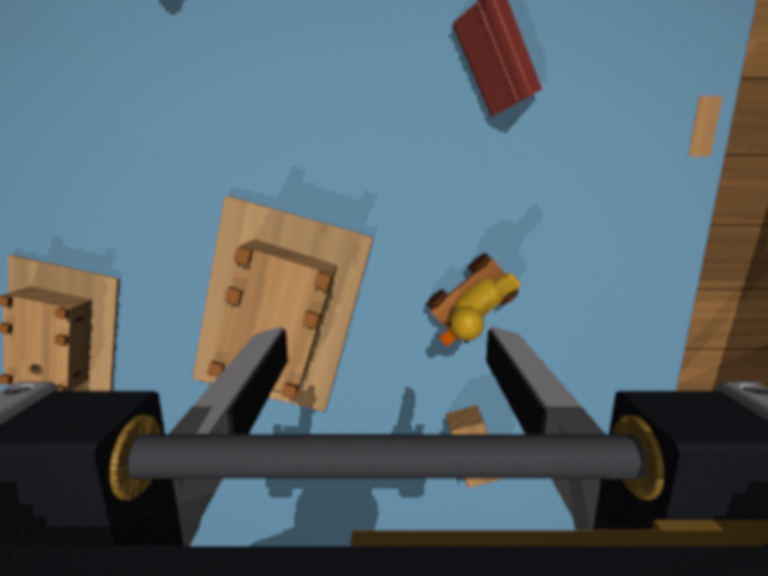

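The first try was refused because it needs all the keys. The picture still helps: it shows the large fort's board corners at (227,196), (373,236), (325,411) and (193,376) in 1.5x pixels.

```bash
python3 - <<'E'
from h import *
np.set_printoptions(precision=4,suppress=True)
c=[onz("wrist",np.array(p)/1.5,.008) for p in((227,196),(373,236),(325,411),(193,376))]
print(np.array(c),np.mean(c,0))
print("keep battlement tops",[onz("wrist",np.array(p)/1.5,.056)[:2] for p in((244,255),(325,279),(290,390),(216,369))])
E
python3 -m handwheel '[{"x":-0.25,"y":0.25,"z":0,"wx":0,"wy":0,"wz":0,"hand":1},{"x":-0.5,"y":0.5,"z":0,"wx":0,"wy":0,"wz":0,"hand":1},{"x":-0.55,"y":0.75,"z":0,"wx":0,"wy":0,"wz":0,"hand":1},{"x":-0.55,"y":1,"z":0,"wx":0,"wy":0,"wz":0,"hand":1},{"x":-0.55,"y":1,"z":0,"wx":0,"wy":0,"wz":0,"hand":1},{"x":-0.55,"y":1,"z":0,"wx":0,"wy":0,"wz":0,"hand":1},{"x":-0.55,"y":1,"z":0,"wx":0,"wy":0,"wz":0,"hand":1},{"x":-0.55,"y":1,"z":0,"wx":0,"wy":0,"wz":0,"hand":1}]'
python3 -m handwheel '[{"x":-0.25,"y":0.25,"z":0,"wx":0,"wy":0,"wz":0,"hand":1},{"x":-0.5,"y":0.4,"z":0,"wx":0,"wy":0,"wz":0,"hand":1},{"x":-0.54,"y":0.6,"z":0,"wx":0,"wy":0,"wz":0,"hand":1},{"x":-0.54,"y":0.6,"z":0,"wx":0,"wy":0,"wz":0,"hand":1},{"x":-0.54,"y":0.6,"z":0,"wx":0,"wy":0,"wz":0,"hand":1},{"x":-0.54,"y":0.6,"z":0,"wx":0,"wy":0,"wz":0,"hand":1},{"x":-0.54,"y":0.6,"z":0,"wx":0,"wy":0,"wz":0,"hand":1},{"x":-0.54,"y":0.6,"z":0,"wx":0,"wy":0,"wz":0,"hand":1}]'
python3 - <<'E'
from h import *
np.set_printoptions(precision=4,suppress=True)
im=bot.get_image("wrist");cv2.imwrite("pics/w2.png",cv2.resize(im[:,:,::-1],None,fx=1.5,fy=1.5))
for t in("pole_foot","holder","flagpole"):
    for d in bot.pinpoint("wrist",t)[:3]: print(t,d['position'],d['score'],onz("wrist",d['position'],.01 if t!="holder" else 0))
E
```

```text
[[ 0.5308  0.0594  0.008 ]
 [ 0.6622  0.0232  0.008 ]
 [ 0.6105 -0.1595  0.008 ]
 [ 0.4779 -0.1193  0.008 ]] [ 0.5704 -0.049   0.008 ]
keep battlement tops [array([0.5581, 0.0143]), array([ 0.6235, -0.0059]), array([ 0.5881, -0.1084]), array([ 0.524 , -0.0877])]
time_s: 2.0
tool_pos: [0.5928, 0.1487, 0.4046]
tcp_rot: [1.0, -0.001, -0.0, 0.0]
contact_force: [-0.3, 0.8, -0.4]
finger_gap: 1.002
time_s: 2.8
tool_pos: [0.5119, 0.2391, 0.4046]
tcp_rot: [1.0, -0.001, -0.0, 0.0]
contact_force: [0.5, -0.3, -0.9]
finger_gap: 1.0
pole_foot [273.6, 72.9] 0.7 [0.5319 0.371  0.01  ]
holder [258.8, 135.7] 0.59 [0.513  0.2918 0.    ]
flagpole [276.2, 69.8] 0.78 [0.5349 0.3749 0.01  ]
flagpole [259.1, 137.6] 0.76 [0.5132 0.29   0.01  ]
```

View pics/w2.png

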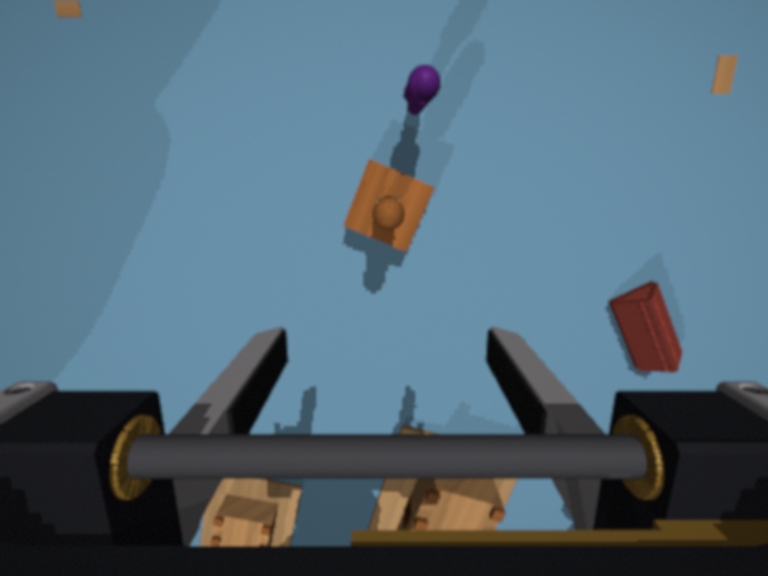

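The wooden pole's ball is at (388,212), standing in its orange-brown holder. The holder's top corners are (371,160), (434,186), (405,250) and (345,227). Purple is at (422,85). Next I'll take a close crop to get the grip's yaw.

```bash
python3 - <<'E'
from h import *
np.set_printoptions(precision=4,suppress=True)
c=[onz("wrist",np.array(p)/1.5,.03) for p in((371,160),(434,186),(405,250),(345,227))]
print(np.array(c),np.mean(c,0), onz("wrist",(388/1.5,212/1.5),.102))
a=cv2.imread("pics/w2.png")[::1,::1]
import numpy as np
im=bot.get_image("wrist")[:,:,::-1][100:175,220:300]
s=bot.get_image("side")[:,:,::-1][235:310,235:315]
cc=bot.get_image("scene")[:,:,::-1][155:230,325:405]
cv2.imwrite("pics/c1.png",np.hstack([cv2.resize(i,(266,250),interpolation=cv2.INTER_CUBIC) for i in(im,s,cc)]))
E
```

```text
[[0.4984 0.3293 0.03  ]
 [0.5514 0.3083 0.03  ]
 [0.5275 0.2537 0.03  ]
 [0.4753 0.2739 0.03  ]] [0.5132 0.2913 0.03  ] [0.5122 0.2924 0.102 ]
```

View pics/c1.png

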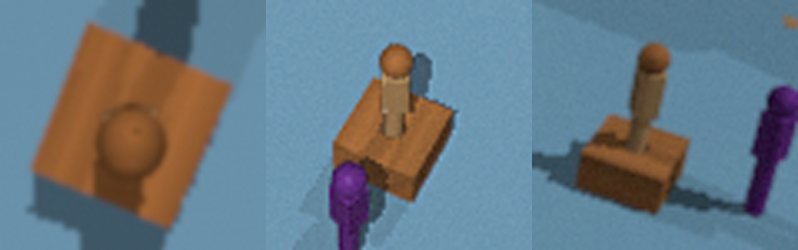

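The choice holds: the plain wooden pole in the holder at about (0.5125, 0.292), with its grip nearly square to x/y. I'll grasp it with the jaws along x.

```bash
python3 -m handwheel '[{"x":0,"y":0.2,"z":0,"wx":0,"wy":0,"wz":0,"hand":1},{"x":0,"y":0.353,"z":0,"wx":0,"wy":0,"wz":0,"hand":1},{"x":0,"y":0.353,"z":-0.2,"wx":0,"wy":0,"wz":0,"hand":1},{"x":0,"y":0.353,"z":-0.4,"wx":0,"wy":0,"wz":0,"hand":1},{"x":0,"y":0.353,"z":-0.6,"wx":0,"wy":0,"wz":0,"hand":1},{"x":0,"y":0.353,"z":-0.8,"wx":0,"wy":0,"wz":0,"hand":1},{"x":0,"y":0.353,"z":-0.97,"wx":0,"wy":0,"wz":0,"hand":1},{"x":0,"y":0.353,"z":-0.97,"wx":0,"wy":0,"wz":0,"hand":1}]'
python3 -m handwheel '[{"x":0,"y":0,"z":0,"wx":0,"wy":0,"wz":0,"hand":0.4},{"x":0,"y":0,"z":0,"wx":0,"wy":0,"wz":0,"hand":0.35},{"x":0,"y":0,"z":0,"wx":0,"wy":0,"wz":0,"hand":0.3},{"x":0,"y":0,"z":0,"wx":0,"wy":0,"wz":0,"hand":0.25},{"x":0,"y":0,"z":0,"wx":0,"wy":0,"wz":0,"hand":0.2},{"x":0,"y":0,"z":0,"wx":0,"wy":0,"wz":0,"hand":0.1},{"x":0,"y":0,"z":0,"wx":0,"wy":0,"wz":0,"hand":0},{"x":0,"y":0,"z":0,"wx":0,"wy":0,"wz":0,"hand":0}]'
python3 -m handwheel '[{"x":0,"y":0,"z":0,"wx":0,"wy":0,"wz":0,"hand":0},{"x":0,"y":0,"z":0,"wx":0,"wy":0,"wz":0,"hand":0},{"x":0,"y":0,"z":0,"wx":0,"wy":0,"wz":0,"hand":0},{"x":0,"y":0,"z":0,"wx":0,"wy":0,"wz":0,"hand":0},{"x":0,"y":0,"z":0,"wx":0,"wy":0,"wz":0,"hand":0},{"x":0,"y":0,"z":0,"wx":0,"wy":0,"wz":0,"hand":0},{"x":0,"y":0,"z":0,"wx":0,"wy":0,"wz":0,"hand":0},{"x":0,"y":0,"z":0,"wx":0,"wy":0,"wz":0,"hand":0}]'
```

```text
time_s: 3.95
tool_pos: [0.5105, 0.2924, 0.2562]
tcp_rot: [1.0, 0.0, -0.002, 0.001]
contact_force: [-0.2, -0.0, 0.2]
finger_gap: 0.998
time_s: 4.75
tool_pos: [0.5115, 0.2929, 0.2592]
tcp_rot: [1.0, -0.0, -0.0, -0.0]
contact_force: [0.4, -0.1, 0.3]
finger_gap: 0.35
time_s: 5.55
tool_pos: [0.5115, 0.2929, 0.2591]
tcp_rot: [1.0, -0.0, -0.0, 0.0]
contact_force: [0.2, 0.1, 0.0]
finger_gap: 0.221
```

```bash
python3 -m handwheel '[{"x":0,"y":0,"z":0,"wx":0,"wy":0,"wz":0,"hand":0},{"x":0,"y":0,"z":0,"wx":0,"wy":0,"wz":0,"hand":0},{"x":0,"y":0,"z":0,"wx":0,"wy":0,"wz":0,"hand":0},{"x":0,"y":0,"z":0,"wx":0,"wy":0,"wz":0,"hand":0},{"x":0,"y":0,"z":0,"wx":0,"wy":0,"wz":0,"hand":0},{"x":0,"y":0,"z":0,"wx":0,"wy":0,"wz":0,"hand":0},{"x":0,"y":0,"z":0,"wx":0,"wy":0,"wz":0,"hand":0},{"x":0,"y":0,"z":0,"wx":0,"wy":0,"wz":0,"hand":0}]'
```

```text
time_s: 6.35
tool_pos: [0.5115, 0.2929, 0.2592]
tcp_rot: [1.0, -0.0, -0.0, -0.0]
contact_force: [-0.2, -0.6, 0.8]
finger_gap: 0.22
```

```bash
python3 - <<'E'
from h import *
im=bot.get_image("wrist")[:,:,::-1]
r=im[190:310,180:330]
s=bot.get_image("side")[:,:,::-1][215:335,200:350]
cv2.imwrite("pics/c2.png",np.hstack([cv2.resize(i,(400,320),interpolation=cv2.INTER_CUBIC) for i in(r,s)]))
E
```

```text
(no output)
```

View pics/c2.png

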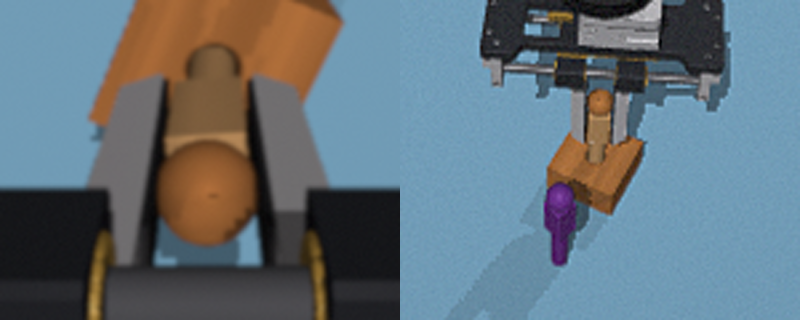

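The grip's top edge rises from (165,148) to (250,133) in the left crop. So the pole is yawed about +10° and the jaws hold its corners. I'll open, turn +10° and regrip.

```bash
python3 -m handwheel '[{"x":0,"y":0,"z":0,"wx":0,"wy":0,"wz":0,"hand":0.5},{"x":0,"y":0,"z":0,"wx":0,"wy":0,"wz":0,"hand":0.5},{"x":0,"y":0,"z":0,"wx":0,"wy":0,"wz":0,"hand":0.5},{"x":0,"y":0,"z":0,"wx":0,"wy":0,"wz":0.1,"hand":0.5},{"x":0,"y":0,"z":0,"wx":0,"wy":0,"wz":0.2,"hand":0.5},{"x":0,"y":0,"z":0,"wx":0,"wy":0,"wz":0.33,"hand":0.5},{"x":0,"y":0,"z":0,"wx":0,"wy":0,"wz":0.33,"hand":0.5},{"x":0,"y":0,"z":0,"wx":0,"wy":0,"wz":0.33,"hand":0.3}]'
for i in 1 2; do :; done; python3 -m handwheel '[{"x":0,"y":0,"z":0,"wx":0,"wy":0,"wz":0,"hand":0.2},{"x":0,"y":0,"z":0,"wx":0,"wy":0,"wz":0,"hand":0},{"x":0,"y":0,"z":0,"wx":0,"wy":0,"wz":0,"hand":0},{"x":0,"y":0,"z":0,"wx":0,"wy":0,"wz":0,"hand":0},{"x":0,"y":0,"z":0,"wx":0,"wy":0,"wz":0,"hand":0},{"x":0,"y":0,"z":0,"wx":0,"wy":0,"wz":0,"hand":0},{"x":0,"y":0,"z":0,"wx":0,"wy":0,"wz":0,"hand":0},{"x":0,"y":0,"z":0,"wx":0,"wy":0,"wz":0,"hand":0}]'
python3 - <<'E'
from h import *
np.set_printoptions(precision=4,suppress=True)
o=bot.get_obs();print(o['tool_pos'],R.from_quat(o['tcp_rot']).as_matrix(),o['finger_gap'])
E
```

```text
time_s: 7.25
tool_pos: [0.5115, 0.2929, 0.2592]
tcp_rot: [0.996, 0.085, -0.0, -0.0]
contact_force: [-0.6, -1.1, -0.4]
finger_gap: 0.447
time_s: 8.05
tool_pos: [0.5115, 0.2929, 0.2592]
tcp_rot: [0.996, 0.086, -0.0, -0.0]
contact_force: [1.2, 0.3, -0.4]
finger_gap: 0.219
[0.5115 0.2929 0.2592] [[ 0.9851  0.1718 -0.    ]
 [ 0.1718 -0.9851  0.0001]
 [-0.     -0.0001 -1.    ]] 0.21947696570742964
```

```bash
python3 - <<'E'
from h import *
im=bot.get_image("wrist")[:,:,::-1]
r=im[190:310,180:330]
cv2.imwrite("pics/c3.png",cv2.resize(r,(450,360),interpolation=cv2.INTER_CUBIC))
E
```

```text
(no output)
```

View pics/c3.png

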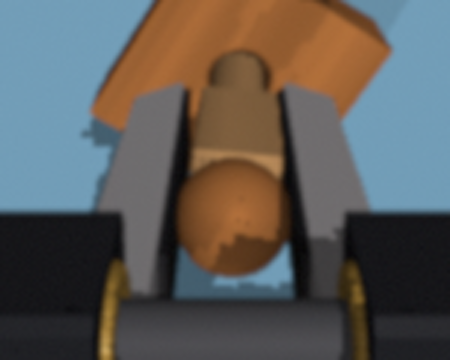

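The pads reach up to the ball: 20.6 mm is the ball's width at a height of about 88 mm. I'll open, drop 5.5 mm, turn back 2° and grip again.

```bash
python3 -m handwheel '[{"x":0,"y":0,"z":0,"wx":0,"wy":0,"wz":0,"hand":0.45},{"x":0,"y":0,"z":0,"wx":0,"wy":0,"wz":0,"hand":0.45},{"x":0,"y":0,"z":0,"wx":0,"wy":0,"wz":0,"hand":0.45},{"x":0,"y":0,"z":-0.037,"wx":0,"wy":0,"wz":-0.07,"hand":0.45},{"x":0,"y":0,"z":-0.037,"wx":0,"wy":0,"wz":-0.07,"hand":0.45},{"x":0,"y":0,"z":-0.037,"wx":0,"wy":0,"wz":-0.07,"hand":0.3},{"x":0,"y":0,"z":-0.037,"wx":0,"wy":0,"wz":-0.07,"hand":0},{"x":0,"y":0,"z":-0.037,"wx":0,"wy":0,"wz":-0.07,"hand":0}]'
python3 -m handwheel '[{"x":0,"y":0,"z":0,"wx":0,"wy":0,"wz":0,"hand":0},{"x":0,"y":0,"z":0,"wx":0,"wy":0,"wz":0,"hand":0},{"x":0,"y":0,"z":0,"wx":0,"wy":0,"wz":0,"hand":0},{"x":0,"y":0,"z":0,"wx":0,"wy":0,"wz":0,"hand":0},{"x":0,"y":0,"z":0,"wx":0,"wy":0,"wz":0,"hand":0},{"x":0,"y":0,"z":0,"wx":0,"wy":0,"wz":0,"hand":0},{"x":0,"y":0,"z":0,"wx":0,"wy":0,"wz":0,"hand":0},{"x":0,"y":0,"z":0,"wx":0,"wy":0,"wz":0,"hand":0}]'
```

```text
time_s: 8.9
tool_pos: [0.5115, 0.2929, 0.2538]
tcp_rot: [0.998, 0.068, 0.0, -0.0]
contact_force: [-0.8, 0.2, -0.5]
finger_gap: 0.228
time_s: 9.7
tool_pos: [0.5115, 0.293, 0.2537]
tcp_rot: [0.998, 0.068, 0.0, -0.0]
contact_force: [-0.1, -0.5, 3.0]
finger_gap: 0.218
```

```bash
python3 -m handwheel '[{"x":0,"y":0,"z":0.06,"wx":0,"wy":0,"wz":0,"hand":0},{"x":0,"y":0,"z":0.12,"wx":0,"wy":0,"wz":0,"hand":0},{"x":0,"y":0,"z":0.18,"wx":0,"wy":0,"wz":0,"hand":0},{"x":0,"y":0,"z":0.24,"wx":0,"wy":0,"wz":0,"hand":0},{"x":0,"y":0,"z":0.3,"wx":0,"wy":0,"wz":0,"hand":0},{"x":0,"y":0,"z":0.36,"wx":0,"wy":0,"wz":0,"hand":0},{"x":0,"y":0,"z":0.36,"wx":0,"wy":0,"wz":0,"hand":0},{"x":0,"y":0,"z":0.36,"wx":0,"wy":0,"wz":0,"hand":0}]'
python3 - <<'E'
from h import *
L=[bot.get_image("wrist")[:,:,::-1][190:310,180:330],bot.get_image("side")[:,:,::-1][195:315,200:350],bot.get_image("scene")[:,:,::-1][125:245,280:430]]
cv2.imwrite("pics/c4.png",np.hstack([cv2.resize(L[0],(266,212)),cv2.resize(L[1],(266,212)),cv2.resize(L[2],(266,212))]))
o=bot.get_obs();F=o['contact_force'];print(o['tool_pos'],F,o['finger_gap'],proj("side",np.array(o['tool_pos'])-[0,0,.2437]),proj("scene",np.array(o['tool_pos'])-[0,0,.2437]))
E
```

```text
time_s: 10.5
tool_pos: [0.5115, 0.2929, 0.3077]
tcp_rot: [0.998, 0.068, 0.0, -0.0]
contact_force: [0.4, -0.3, -0.7]
finger_gap: 0.216
[0.51134339 0.29286182 0.30715543] [-0.04382916  0.11065074 -0.65158985] 0.2214771883341376 [np.float64(274.14722191779686), np.float64(263.3758005926977)] [np.float64(358.8686869079851), np.float64(185.76279255583984)]
```

View pics/c4.png

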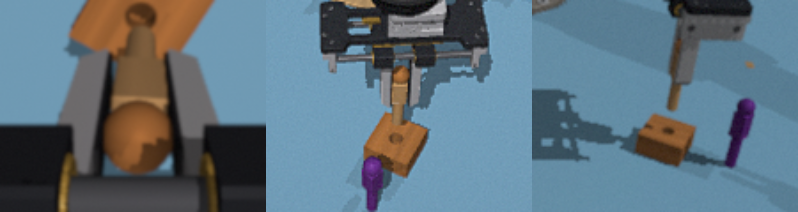

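The pole is held upright. Its foot in the side view is (275,264) against a predicted (274,263), and in the scene view (359.5,186) against (359,186). So the foot is at TCP−0.2437 in z. Next I'll carry it to a standoff in front of the right end of the near wall.

```bash
python3 -m handwheel '[{"x":-0.03,"y":-0.13,"z":0.05,"wx":0,"wy":0,"wz":0,"hand":0},{"x":-0.06,"y":-0.3,"z":0.05,"wx":0,"wy":0,"wz":0,"hand":0},{"x":-0.1,"y":-0.5,"z":0.05,"wx":0,"wy":0,"wz":0,"hand":0},{"x":-0.13,"y":-0.7,"z":0.05,"wx":0,"wy":0,"wz":0,"hand":0},{"x":-0.13,"y":-0.88,"z":0.05,"wx":0,"wy":0,"wz":0,"hand":0},{"x":-0.13,"y":-1,"z":0.05,"wx":0,"wy":0,"wz":0,"hand":0},{"x":-0.13,"y":-1,"z":0.05,"wx":0,"wy":0,"wz":0,"hand":0},{"x":-0.13,"y":-1,"z":0.05,"wx":0,"wy":0,"wz":0,"hand":0}]'
python3 -m handwheel '[{"x":0,"y":-0.13,"z":0,"wx":0,"wy":0,"wz":0,"hand":0},{"x":0,"y":-0.3,"z":0,"wx":0,"wy":0,"wz":0,"hand":0},{"x":0,"y":-0.5,"z":0,"wx":0,"wy":0,"wz":0,"hand":0},{"x":0,"y":-0.7,"z":0,"wx":0,"wy":0,"wz":0,"hand":0},{"x":0,"y":-0.88,"z":0,"wx":0,"wy":0,"wz":0,"hand":0},{"x":0,"y":-1,"z":0,"wx":0,"wy":0,"wz":0,"hand":0},{"x":0,"y":-1,"z":0,"wx":0,"wy":0,"wz":0,"hand":0},{"x":0,"y":-1,"z":0,"wx":0,"wy":0,"wz":0,"hand":0}]'
python3 -m handwheel '[{"x":0,"y":-0.13,"z":0,"wx":0,"wy":0,"wz":0,"hand":0},{"x":0,"y":-0.28,"z":0,"wx":0,"wy":0,"wz":0,"hand":0},{"x":0,"y":-0.42,"z":0,"wx":0,"wy":0,"wz":0,"hand":0},{"x":0,"y":-0.42,"z":-0.1,"wx":0,"wy":0,"wz":0,"hand":0},{"x":0,"y":-0.42,"z":-0.2,"wx":0,"wy":0,"wz":0,"hand":0},{"x":0,"y":-0.42,"z":-0.29,"wx":0,"wy":0,"wz":0,"hand":0},{"x":0,"y":-0.42,"z":-0.29,"wx":0,"wy":0,"wz":0,"hand":0},{"x":0,"y":-0.42,"z":-0.29,"wx":0,"wy":0,"wz":0,"hand":0}]'
python3 - <<'E'
from h import *
L=[bot.get_image("wrist")[:,:,::-1],bot.get_image("side")[:,:,::-1][100:250,200:400]]
cv2.imwrite("pics/c5.png",np.hstack([cv2.resize(L[0],(400,300)),cv2.resize(L[1],(400,300))]))
F=[]
for i in range(6): bot.get_image("side");F.append(bot.get_obs()['contact_force'])
print(bot.get_obs()['tool_pos'],np.mean(F,0),np.std(F,0))
E
```

```text
time_s: 11.45
tool_pos: [0.4919, 0.1426, 0.3152]
tcp_rot: [0.998, 0.068, 0.0, -0.0]
contact_force: [-0.2, 1.3, -0.4]
finger_gap: 0.216
time_s: 12.25
tool_pos: [0.4921, -0.0061, 0.3151]
tcp_rot: [0.998, 0.068, -0.0, -0.0]
contact_force: [-0.8, 0.7, 0.1]
finger_gap: 0.212
time_s: 13.05
tool_pos: [0.4922, -0.069, 0.2718]
tcp_rot: [0.998, 0.069, -0.0, -0.0]
contact_force: [0.7, 0.1, -2.0]
finger_gap: 0.219
[ 0.49206094 -0.07003446  0.27194093] [ 0.07039536  0.05954991 -0.3565816 ] [0.6764986  0.38994305 0.62012391]
```

View pics/c5.png

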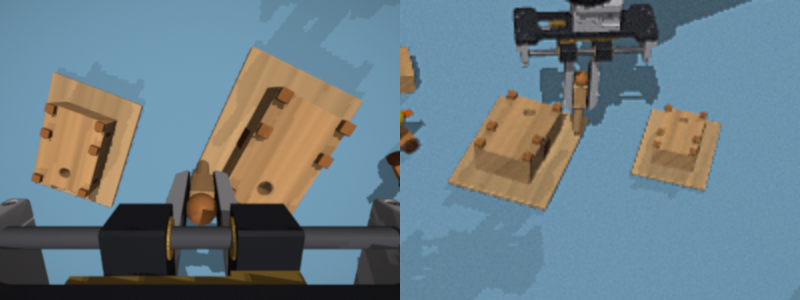

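```bash
python3 - <<'E'
from h import *
np.set_printoptions(precision=4,suppress=True)
s=1.28
h=onz("wrist",(265*s,187.5*s),.048);print("hole",h)
n=[onz("wrist",np.array(p)*s,.056) for p in((285,95),(264,131))];print("near battl",n)
f=[onz("wrist",np.array(p)*s,.056) for p in((345,128),(324,160))];print("far",f)
d=n[0]-n[1];y=-np.arctan2(d[0],d[1]);d=f[0]-f[1];print(y,-np.arctan2(d[0],d[1]))
for yaw in(-.28,-.32):
    ex=np.array([np.cos(yaw),np.sin(yaw)]);ey=np.array([-ex[1],ex[0]])
    q=np.array([.492,-.070])-h[:2];print("pole rel hole",q@ex,q@ey)
for d in bot.pinpoint("wrist","hole_nominal")[:3]:print(d['position'],onz("wrist",d['position'],.048),d['score'])
E
```

```text
hole [ 0.5605 -0.0815  0.048 ]
near battl [array([0.5559, 0.0127, 0.056 ]), array([ 0.5442, -0.0218,  0.056 ])]
far [array([ 0.6186, -0.0088,  0.056 ]), array([ 0.6081, -0.0419,  0.056 ])]
-0.3273651159925435 -0.30704851904629155
pole rel hole -0.06903186272900928 -0.007895579315735188
pole rel hole -0.06866090564197806 -0.010649801922629019
[86.9, 218.4] [ 0.3564 -0.0903  0.048 ] 0.91
[340.1, 241.6] [ 0.5614 -0.0829  0.048 ] 0.85
```

```bash
python3 -m handwheel '[{"x":0.03,"y":-0.009,"z":0,"wx":0,"wy":0,"wz":0,"hand":0},{"x":0.06,"y":-0.018,"z":0,"wx":0,"wy":0,"wz":0,"hand":0},{"x":0.09,"y":-0.028,"z":0,"wx":0,"wy":0,"wz":0,"hand":0},{"x":0.105,"y":-0.032,"z":0,"wx":0,"wy":0,"wz":0,"hand":0},{"x":0.105,"y":-0.032,"z":0,"wx":0,"wy":0,"wz":0,"hand":0},{"x":0.105,"y":-0.032,"z":0,"wx":0,"wy":0,"wz":0,"hand":0},{"x":0.105,"y":-0.032,"z":0,"wx":0,"wy":0,"wz":0,"hand":0},{"x":0.105,"y":-0.032,"z":0,"wx":0,"wy":0,"wz":0,"hand":0}]'
cat > f.py <<'E'
from h import *
np.set_printoptions(precision=4,suppress=True)
F=[];P=[];t=[]
for i in range(5): bot.get_image("side");o=bot.get_obs();F.append(o['contact_force']);P.append(o['tool_pos']);t.append(o['ft_torque'])
print(o['time_s'],np.mean(P,0),"F",np.mean(F,0),"T",np.mean(t,0))
E
python3 f.py
python3 -m handwheel '[{"x":0.006,"y":-0.002,"z":0,"wx":0,"wy":0,"wz":0,"hand":0},{"x":0.01,"y":-0.003,"z":0,"wx":0,"wy":0,"wz":0,"hand":0},{"x":0.014,"y":-0.004,"z":0,"wx":0,"wy":0,"wz":0,"hand":0},{"x":0.014,"y":-0.004,"z":0,"wx":0,"wy":0,"wz":0,"hand":0},{"x":0.014,"y":-0.004,"z":0,"wx":0,"wy":0,"wz":0,"hand":0},{"x":0.014,"y":-0.004,"z":0,"wx":0,"wy":0,"wz":0,"hand":0},{"x":0.014,"y":-0.004,"z":0,"wx":0,"wy":0,"wz":0,"hand":0},{"x":0.014,"y":-0.004,"z":0,"wx":0,"wy":0,"wz":0,"hand":0}]'
```

```text
time_s: 14.3
tool_pos: [0.5076, -0.0748, 0.2716]
tcp_rot: [0.998, 0.068, -0.0, -0.0]
contact_force: [-0.4, 0.3, 0.4]
finger_gap: 0.221
14.55 [ 0.5077 -0.0748  0.2717] F [ 0.4211  0.0135 -0.3346] T [-0.0033  0.0058 -0.0215]
time_s: 15.35
tool_pos: [0.5098, -0.0755, 0.2716]
tcp_rot: [0.998, 0.068, -0.0, -0.0]
contact_force: [0.1, -0.2, -0.3]
finger_gap: 0.218
```

```bash
python3 -m handwheel '[{"x":0.004,"y":-0.001,"z":0,"wx":0,"wy":0,"wz":0,"hand":0},{"x":0.008,"y":-0.002,"z":0,"wx":0,"wy":0,"wz":0,"hand":0},{"x":0.01,"y":-0.003,"z":0,"wx":0,"wy":0,"wz":0,"hand":0},{"x":0.01,"y":-0.003,"z":0,"wx":0,"wy":0,"wz":0,"hand":0},{"x":0.01,"y":-0.003,"z":0,"wx":0,"wy":0,"wz":0,"hand":0},{"x":0.01,"y":-0.003,"z":0,"wx":0,"wy":0,"wz":0,"hand":0},{"x":0.01,"y":-0.003,"z":0,"wx":0,"wy":0,"wz":0,"hand":0},{"x":0.01,"y":-0.003,"z":0,"wx":0,"wy":0,"wz":0,"hand":0}]'; python3 f.py
```

```text
time_s: 16.15
tool_pos: [0.5113, -0.0759, 0.2716]
tcp_rot: [0.998, 0.068, -0.0, -0.0]
contact_force: [-0.1, -0.4, -1.8]
finger_gap: 0.218
16.4 [ 0.5113 -0.0759  0.2716] F [-0.05   -0.1052 -0.3329] T [0.0026 0.0384 0.0058]
```

```bash
python3 -m handwheel '[{"x":0.003,"y":-0.001,"z":0,"wx":0,"wy":0,"wz":0,"hand":0},{"x":0.006,"y":-0.002,"z":0,"wx":0,"wy":0,"wz":0,"hand":0},{"x":0.008,"y":-0.002,"z":0,"wx":0,"wy":0,"wz":0,"hand":0},{"x":0.008,"y":-0.002,"z":0,"wx":0,"wy":0,"wz":0,"hand":0},{"x":0.008,"y":-0.002,"z":0,"wx":0,"wy":0,"wz":0,"hand":0},{"x":0.008,"y":-0.002,"z":0,"wx":0,"wy":0,"wz":0,"hand":0},{"x":0.008,"y":-0.002,"z":0,"wx":0,"wy":0,"wz":0,"hand":0},{"x":0.008,"y":-0.002,"z":0,"wx":0,"wy":0,"wz":0,"hand":0}]'; python3 f.py
```

```text
time_s: 17.2
tool_pos: [0.5125, -0.0762, 0.2716]
tcp_rot: [0.998, 0.068, -0.0, -0.0]
contact_force: [-2.9, 0.5, -0.7]
finger_gap: 0.221
17.45 [ 0.5125 -0.0762  0.2716] F [-2.4395 -0.4816  0.0066] T [-0.0561  0.6583 -0.0111]
```

Contact at 2.4 N. I'll back off slightly, still touching, to gauge the stiffness and lengthen the rest.

```bash
python3 -m handwheel '[{"x":-0.002,"y":0.0005,"z":0,"wx":0,"wy":0,"wz":0,"hand":0},{"x":-0.002,"y":0.0005,"z":0,"wx":0,"wy":0,"wz":0,"hand":0},{"x":-0.002,"y":0.0005,"z":0,"wx":0,"wy":0,"wz":0,"hand":0},{"x":-0.002,"y":0.0005,"z":0,"wx":0,"wy":0,"wz":0,"hand":0},{"x":-0.002,"y":0.0005,"z":0,"wx":0,"wy":0,"wz":0,"hand":0},{"x":-0.002,"y":0.0005,"z":0,"wx":0,"wy":0,"wz":0,"hand":0},{"x":-0.002,"y":0.0005,"z":0,"wx":0,"wy":0,"wz":0,"hand":0},{"x":-0.002,"y":0.0005,"z":0,"wx":0,"wy":0,"wz":0,"hand":0}]'; python3 f.py
```

```text
time_s: 18.25
tool_pos: [0.5122, -0.0762, 0.2716]
tcp_rot: [0.998, 0.068, -0.0, -0.0]
contact_force: [-1.1, 0.6, -1.1]
finger_gap: 0.216
18.5 [ 0.5122 -0.0761  0.2716] F [-1.4833 -0.0006 -0.6964] T [-0.0229  0.4117 -0.0153]
```

The wall contact extrapolates to TCP (0.5117, −0.0760). Next is the left end: retreat 8 mm, then slide about 85 mm along the wall.

```bash
python3 -m handwheel '[{"x":-0.025,"y":0.008,"z":0,"wx":0,"wy":0,"wz":0,"hand":0},{"x":-0.051,"y":0.017,"z":0,"wx":0,"wy":0,"wz":0,"hand":0},{"x":-0.007,"y":0.15,"z":0,"wx":0,"wy":0,"wz":0,"hand":0},{"x":0.039,"y":0.29,"z":0,"wx":0,"wy":0,"wz":0,"hand":0},{"x":0.085,"y":0.43,"z":0,"wx":0,"wy":0,"wz":0,"hand":0},{"x":0.127,"y":0.555,"z":0,"wx":0,"wy":0,"wz":0,"hand":0},{"x":0.127,"y":0.555,"z":0,"wx":0,"wy":0,"wz":0,"hand":0},{"x":0.127,"y":0.555,"z":0,"wx":0,"wy":0,"wz":0,"hand":0}]'; python3 f.py
```

```text
time_s: 19.3
tool_pos: [0.531, 0.0072, 0.2716]
tcp_rot: [0.998, 0.068, -0.0, 0.0]
contact_force: [0.7, -0.3, -0.7]
finger_gap: 0.218
19.55 [0.531  0.0064 0.2716] F [-0.0624  0.069  -0.4409] T [-0.0067 -0.0348  0.0115]
```

```bash
python3 -m handwheel '[{"x":0.01,"y":-0.003,"z":0,"wx":0,"wy":0,"wz":0,"hand":0},{"x":0.016,"y":-0.005,"z":0,"wx":0,"wy":0,"wz":0,"hand":0},{"x":0.02,"y":-0.006,"z":0,"wx":0,"wy":0,"wz":0,"hand":0},{"x":0.024,"y":-0.007,"z":0,"wx":0,"wy":0,"wz":0,"hand":0},{"x":0.024,"y":-0.007,"z":0,"wx":0,"wy":0,"wz":0,"hand":0},{"x":0.024,"y":-0.007,"z":0,"wx":0,"wy":0,"wz":0,"hand":0},{"x":0.024,"y":-0.007,"z":0,"wx":0,"wy":0,"wz":0,"hand":0},{"x":0.024,"y":-0.007,"z":0,"wx":0,"wy":0,"wz":0,"hand":0}]'; python3 f.py
```

```text
time_s: 20.35
tool_pos: [0.5348, 0.0061, 0.2716]
tcp_rot: [0.998, 0.068, -0.0, 0.0]
contact_force: [-0.2, -0.3, -0.4]
finger_gap: 0.215
20.6 [0.5349 0.0061 0.2716] F [ 0.0833  0.2783 -0.5953] T [0.0163 0.0041 0.0007]
```

```bash
python3 -m handwheel '[{"x":0.004,"y":-0.001,"z":0,"wx":0,"wy":0,"wz":0,"hand":0},{"x":0.008,"y":-0.003,"z":0,"wx":0,"wy":0,"wz":0,"hand":0},{"x":0.01,"y":-0.003,"z":0,"wx":0,"wy":0,"wz":0,"hand":0},{"x":0.01,"y":-0.003,"z":0,"wx":0,"wy":0,"wz":0,"hand":0},{"x":0.01,"y":-0.003,"z":0,"wx":0,"wy":0,"wz":0,"hand":0},{"x":0.01,"y":-0.003,"z":0,"wx":0,"wy":0,"wz":0,"hand":0},{"x":0.01,"y":-0.003,"z":0,"wx":0,"wy":0,"wz":0,"hand":0},{"x":0.01,"y":-0.003,"z":0,"wx":0,"wy":0,"wz":0,"hand":0}]'; python3 f.py
```

```text
time_s: 21.4
tool_pos: [0.5363, 0.0056, 0.2716]
tcp_rot: [0.998, 0.068, -0.0, -0.0]
contact_force: [1.0, -0.4, -0.7]
finger_gap: 0.221
21.65 [0.5364 0.0056 0.2716] F [ 0.1974  0.1005 -0.192 ] T [ 0.0242 -0.0036  0.0049]
```

```bash
python3 -m handwheel '[{"x":0.004,"y":-0.001,"z":0,"wx":0,"wy":0,"wz":0,"hand":0},{"x":0.007,"y":-0.002,"z":0,"wx":0,"wy":0,"wz":0,"hand":0},{"x":0.008,"y":-0.003,"z":0,"wx":0,"wy":0,"wz":0,"hand":0},{"x":0.008,"y":-0.003,"z":0,"wx":0,"wy":0,"wz":0,"hand":0},{"x":0.008,"y":-0.003,"z":0,"wx":0,"wy":0,"wz":0,"hand":0},{"x":0.008,"y":-0.003,"z":0,"wx":0,"wy":0,"wz":0,"hand":0},{"x":0.008,"y":-0.003,"z":0,"wx":0,"wy":0,"wz":0,"hand":0},{"x":0.008,"y":-0.003,"z":0,"wx":0,"wy":0,"wz":0,"hand":0}]'; python3 f.py
```

```text
time_s: 22.45
tool_pos: [0.5375, 0.0052, 0.2716]
tcp_rot: [0.998, 0.068, -0.0, -0.0]
contact_force: [-0.4, -0.0, -0.2]
finger_gap: 0.214
22.7 [0.5376 0.0051 0.2716] F [-0.0659  0.0438 -0.319 ] T [-0.0203 -0.0281  0.0015]
```

```bash
python3 -m handwheel '[{"x":0.004,"y":-0.001,"z":0,"wx":0,"wy":0,"wz":0,"hand":0},{"x":0.007,"y":-0.002,"z":0,"wx":0,"wy":0,"wz":0,"hand":0},{"x":0.008,"y":-0.003,"z":0,"wx":0,"wy":0,"wz":0,"hand":0},{"x":0.008,"y":-0.003,"z":0,"wx":0,"wy":0,"wz":0,"hand":0},{"x":0.008,"y":-0.003,"z":0,"wx":0,"wy":0,"wz":0,"hand":0},{"x":0.008,"y":-0.003,"z":0,"wx":0,"wy":0,"wz":0,"hand":0},{"x":0.008,"y":-0.003,"z":0,"wx":0,"wy":0,"wz":0,"hand":0},{"x":0.008,"y":-0.003,"z":0,"wx":0,"wy":0,"wz":0,"hand":0}]'; python3 f.py
```

```text
time_s: 23.5
tool_pos: [0.5387, 0.0047, 0.2716]
tcp_rot: [0.998, 0.068, -0.0, -0.0]
contact_force: [-2.1, -0.6, -0.1]
finger_gap: 0.217
23.75 [0.5387 0.0047 0.2716] F [-1.4893 -0.1967  0.0345] T [-0.0277  0.4707 -0.0109]
```

Contact again, at 1.5 N, extrapolating to (0.5382, 0.0048). That gives a keep yaw of −0.317, which agrees with vision. Next I'll go round the corner to the left end wall.

```bash
python3 -m handwheel '[{"x":0,"y":0,"z":0,"wx":0,"wy":0,"wz":0,"hand":0},{"x":-0.051,"y":0.017,"z":0,"wx":0,"wy":0,"wz":0,"hand":0},{"x":-0.01,"y":0.14,"z":0,"wx":0,"wy":0,"wz":0,"hand":0},{"x":0.026,"y":0.251,"z":0,"wx":0,"wy":0,"wz":0,"hand":0},{"x":0.143,"y":0.213,"z":0,"wx":0,"wy":0,"wz":0,"hand":0},{"x":0.26,"y":0.175,"z":0,"wx":0,"wy":0,"wz":0,"hand":0},{"x":0.378,"y":0.136,"z":0,"wx":0,"wy":0,"wz":0,"hand":0},{"x":0.378,"y":0.136,"z":0,"wx":0,"wy":0,"wz":0,"hand":0}]'; python3 f.py
python3 -m handwheel '[{"x":-0.005,"y":-0.014,"z":0,"wx":0,"wy":0,"wz":0,"hand":0},{"x":-0.01,"y":-0.03,"z":0,"wx":0,"wy":0,"wz":0,"hand":0},{"x":-0.01,"y":-0.03,"z":0,"wx":0,"wy":0,"wz":0,"hand":0},{"x":-0.01,"y":-0.03,"z":0,"wx":0,"wy":0,"wz":0,"hand":0},{"x":-0.01,"y":-0.03,"z":0,"wx":0,"wy":0,"wz":0,"hand":0},{"x":-0.01,"y":-0.03,"z":0,"wx":0,"wy":0,"wz":0,"hand":0},{"x":-0.01,"y":-0.03,"z":0,"wx":0,"wy":0,"wz":0,"hand":0},{"x":-0.01,"y":-0.03,"z":0,"wx":0,"wy":0,"wz":0,"hand":0}]'; python3 f.py
```

```text
time_s: 24.55
tool_pos: [0.5968, 0.0246, 0.2717]
tcp_rot: [0.998, 0.068, 0.001, 0.0]
contact_force: [0.4, -0.6, -0.7]
finger_gap: 0.221
24.8 [0.595  0.0253 0.2715] F [ 0.1718  0.3269 -0.4214] T [ 0.018   0.0116 -0.0021]
time_s: 25.6
tool_pos: [0.594, 0.0207, 0.2716]
tcp_rot: [0.998, 0.068, -0.0, -0.0]
contact_force: [-0.4, -0.1, -1.1]
finger_gap: 0.22
25.85 [0.594  0.0206 0.2716] F [-0.0623 -0.1008 -0.5192] T [-0.0045 -0.0239 -0.0157]
```

```bash
python3 -m handwheel '[{"x":-0.002,"y":-0.005,"z":0,"wx":0,"wy":0,"wz":0,"hand":0},{"x":-0.003,"y":-0.01,"z":0,"wx":0,"wy":0,"wz":0,"hand":0},{"x":-0.005,"y":-0.014,"z":0,"wx":0,"wy":0,"wz":0,"hand":0},{"x":-0.005,"y":-0.014,"z":0,"wx":0,"wy":0,"wz":0,"hand":0},{"x":-0.005,"y":-0.014,"z":0,"wx":0,"wy":0,"wz":0,"hand":0},{"x":-0.005,"y":-0.014,"z":0,"wx":0,"wy":0,"wz":0,"hand":0},{"x":-0.005,"y":-0.014,"z":0,"wx":0,"wy":0,"wz":0,"hand":0},{"x":-0.005,"y":-0.014,"z":0,"wx":0,"wy":0,"wz":0,"hand":0}]'; python3 f.py
```

```text
time_s: 26.65
tool_pos: [0.5932, 0.0185, 0.2716]
tcp_rot: [0.998, 0.068, -0.0, -0.0]
contact_force: [1.1, 0.1, -0.5]
finger_gap: 0.216
26.9 [0.5932 0.0185 0.2716] F [ 0.4121 -0.0359 -0.784 ] T [ 0.0157 -0.0165  0.006 ]
```

```bash
python3 -m handwheel '[{"x":-0.001,"y":-0.004,"z":0,"wx":0,"wy":0,"wz":0,"hand":0},{"x":-0.002,"y":-0.007,"z":0,"wx":0,"wy":0,"wz":0,"hand":0},{"x":-0.003,"y":-0.008,"z":0,"wx":0,"wy":0,"wz":0,"hand":0},{"x":-0.003,"y":-0.008,"z":0,"wx":0,"wy":0,"wz":0,"hand":0},{"x":-0.003,"y":-0.008,"z":0,"wx":0,"wy":0,"wz":0,"hand":0},{"x":-0.003,"y":-0.008,"z":0,"wx":0,"wy":0,"wz":0,"hand":0},{"x":-0.003,"y":-0.008,"z":0,"wx":0,"wy":0,"wz":0,"hand":0},{"x":-0.003,"y":-0.008,"z":0,"wx":0,"wy":0,"wz":0,"hand":0}]'; python3 f.py
```

```text
time_s: 27.7
tool_pos: [0.5928, 0.0173, 0.2716]
tcp_rot: [0.998, 0.068, -0.0, 0.0]
contact_force: [-0.3, 0.0, -0.1]
finger_gap: 0.217
27.95 [0.5928 0.0173 0.2716] F [ 0.0714 -0.1062 -0.4429] T [-0.009   0.0042 -0.0005]
```

```bash
python3 -m handwheel '[{"x":-0.001,"y":-0.004,"z":0,"wx":0,"wy":0,"wz":0,"hand":0},{"x":-0.002,"y":-0.007,"z":0,"wx":0,"wy":0,"wz":0,"hand":0},{"x":-0.003,"y":-0.008,"z":0,"wx":0,"wy":0,"wz":0,"hand":0},{"x":-0.003,"y":-0.008,"z":0,"wx":0,"wy":0,"wz":0,"hand":0},{"x":-0.003,"y":-0.008,"z":0,"wx":0,"wy":0,"wz":0,"hand":0},{"x":-0.003,"y":-0.008,"z":0,"wx":0,"wy":0,"wz":0,"hand":0},{"x":-0.003,"y":-0.008,"z":0,"wx":0,"wy":0,"wz":0,"hand":0},{"x":-0.003,"y":-0.008,"z":0,"wx":0,"wy":0,"wz":0,"hand":0}]'; python3 f.py
```

```text
time_s: 28.75
tool_pos: [0.5923, 0.0162, 0.2716]
tcp_rot: [0.998, 0.068, -0.0, -0.0]
contact_force: [-0.3, -0.4, -0.7]
finger_gap: 0.216
29.0 [0.5923 0.0161 0.2716] F [ 0.4828  0.2836 -0.5413] T [ 0.1033 -0.1117  0.0153]
```

```bash
python3 -m handwheel '[{"x":-0.001,"y":-0.004,"z":0,"wx":0,"wy":0,"wz":0,"hand":0},{"x":-0.002,"y":-0.007,"z":0,"wx":0,"wy":0,"wz":0,"hand":0},{"x":-0.003,"y":-0.008,"z":0,"wx":0,"wy":0,"wz":0,"hand":0},{"x":-0.003,"y":-0.008,"z":0,"wx":0,"wy":0,"wz":0,"hand":0},{"x":-0.003,"y":-0.008,"z":0,"wx":0,"wy":0,"wz":0,"hand":0},{"x":-0.003,"y":-0.008,"z":0,"wx":0,"wy":0,"wz":0,"hand":0},{"x":-0.003,"y":-0.008,"z":0,"wx":0,"wy":0,"wz":0,"hand":0},{"x":-0.003,"y":-0.008,"z":0,"wx":0,"wy":0,"wz":0,"hand":0}]'; python3 f.py
```

```text
time_s: 29.8
tool_pos: [0.5919, 0.015, 0.2716]
tcp_rot: [0.998, 0.068, -0.0, -0.0]
contact_force: [0.6, 0.0, -0.8]
finger_gap: 0.217
30.05 [0.5919 0.0149 0.2716] F [ 0.6054  0.7723 -0.4884] T [ 0.1634 -0.2294  0.0052]
```

The third touch is about 1.3 N and was held for over 1 s. It onsets near y' = 113.5 mm in the keep frame, so the hole should lie at about TCP (0.560, −0.080). Vision gave (0.5605, −0.0815). I'll back off, rise and go above the hole.

```bash
python3 -m handwheel '[{"x":0.01,"y":0.03,"z":0,"wx":0,"wy":0,"wz":0,"hand":0},{"x":0.01,"y":0.03,"z":0.15,"wx":0,"wy":0,"wz":0,"hand":0},{"x":0.01,"y":0.03,"z":0.28,"wx":0,"wy":0,"wz":0,"hand":0},{"x":-0.06,"y":-0.17,"z":0.28,"wx":0,"wy":0,"wz":0,"hand":0},{"x":-0.13,"y":-0.37,"z":0.28,"wx":0,"wy":0,"wz":0,"hand":0},{"x":-0.19,"y":-0.55,"z":0.28,"wx":0,"wy":0,"wz":0,"hand":0},{"x":-0.213,"y":-0.634,"z":0.28,"wx":0,"wy":0,"wz":0,"hand":0},{"x":-0.213,"y":-0.634,"z":0.28,"wx":0,"wy":0,"wz":0,"hand":0}]'
python3 -m handwheel '[{"x":0,"y":0,"z":0,"wx":0,"wy":0,"wz":0,"hand":0},{"x":0,"y":0,"z":-0.04,"wx":0,"wy":0,"wz":0,"hand":0},{"x":0,"y":0,"z":-0.08,"wx":0,"wy":0,"wz":0,"hand":0},{"x":0,"y":0,"z":-0.12,"wx":0,"wy":0,"wz":0,"hand":0},{"x":0,"y":0,"z":-0.12,"wx":0,"wy":0,"wz":0,"hand":0},{"x":0,"y":0,"z":-0.12,"wx":0,"wy":0,"wz":0,"hand":0},{"x":0,"y":0,"z":-0.12,"wx":0,"wy":0,"wz":0,"hand":0},{"x":0,"y":0,"z":-0.12,"wx":0,"wy":0,"wz":0,"hand":0}]';python3 f.py
python3 - <<'E'
from h import *
L=[bot.get_image("wrist")[:,:,::-1][150:310,160:360],bot.get_image("side")[:,:,::-1][110:190,220:320],bot.get_image("scene")[:,:,::-1][130:210,160:260]]
cv2.imwrite("pics/c6.png",np.hstack([cv2.resize(i,(266,212),interpolation=cv2.INTER_CUBIC) for i in L]))
p=np.array(bot.get_obs()['tool_pos'])
for c in("side","scene"): print(c,[np.round(proj(c,p-[0,0,z]),1) for z in(.2437,.15)])
E
```

```text
time_s: 30.85
tool_pos: [0.5597, -0.0816, 0.3137]
tcp_rot: [0.998, 0.067, -0.0, 0.0]
contact_force: [-0.2, -0.3, -0.3]
finger_gap: 0.217
time_s: 31.65
tool_pos: [0.56, -0.0802, 0.2958]
tcp_rot: [0.998, 0.068, 0.0, 0.0]
contact_force: [-0.3, -0.9, -0.5]
finger_gap: 0.222
31.9 [ 0.56   -0.0802  0.2958] F [ 0.3962 -0.0871 -0.5624] T [-0.0055 -0.0069  0.0032]
side [array([264.4, 153.8]), array([264.9, 126.8])]
scene [array([197.2, 185.4]), array([194.2, 149.9])]
```

View pics/c6.png

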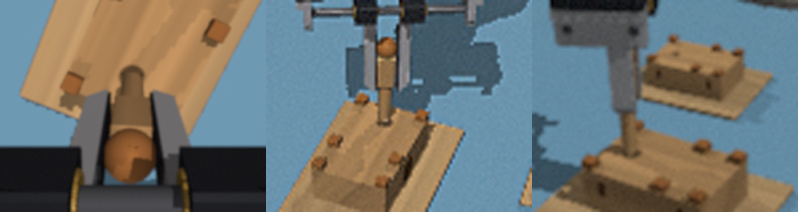

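The foot sits over the hole in both views (side (264,156), as predicted). I'll lower it gently.

```bash
python3 -m handwheel '[{"x":0,"y":0,"z":-0.01,"wx":0,"wy":0,"wz":0,"hand":0},{"x":0,"y":0,"z":-0.02,"wx":0,"wy":0,"wz":0,"hand":0},{"x":0,"y":0,"z":-0.03,"wx":0,"wy":0,"wz":0,"hand":0},{"x":0,"y":0,"z":-0.04,"wx":0,"wy":0,"wz":0,"hand":0},{"x":0,"y":0,"z":-0.04,"wx":0,"wy":0,"wz":0,"hand":0},{"x":0,"y":0,"z":-0.04,"wx":0,"wy":0,"wz":0,"hand":0},{"x":0,"y":0,"z":-0.04,"wx":0,"wy":0,"wz":0,"hand":0},{"x":0,"y":0,"z":-0.04,"wx":0,"wy":0,"wz":0,"hand":0}]';python3 f.py
```

```text
time_s: 32.85
tool_pos: [0.5599, -0.0802, 0.2897]
tcp_rot: [0.998, 0.068, 0.0, 0.0]
contact_force: [-0.2, -0.2, -0.0]
finger_gap: 0.217
33.1 [ 0.5599 -0.0802  0.2897] F [ 0.1742 -0.0386 -0.3972] T [0.0094 0.0139 0.0113]
```

```bash
python3 -m handwheel '[{"x":0,"y":0,"z":-0.01,"wx":0,"wy":0,"wz":0,"hand":0},{"x":0,"y":0,"z":-0.02,"wx":0,"wy":0,"wz":0,"hand":0},{"x":0,"y":0,"z":-0.03,"wx":0,"wy":0,"wz":0,"hand":0},{"x":0,"y":0,"z":-0.03,"wx":0,"wy":0,"wz":0,"hand":0},{"x":0,"y":0,"z":-0.03,"wx":0,"wy":0,"wz":0,"hand":0},{"x":0,"y":0,"z":-0.03,"wx":0,"wy":0,"wz":0,"hand":0},{"x":0,"y":0,"z":-0.03,"wx":0,"wy":0,"wz":0,"hand":0},{"x":0,"y":0,"z":-0.03,"wx":0,"wy":0,"wz":0,"hand":0}]';python3 f.py
```

```text
time_s: 33.9
tool_pos: [0.5599, -0.0802, 0.2851]
tcp_rot: [0.998, 0.068, -0.0, -0.0]
contact_force: [0.3, 0.4, -0.2]
finger_gap: 0.215
34.15 [ 0.5599 -0.0802  0.2851] F [ 0.1711 -0.1249 -0.3075] T [ 0.0244 -0.0142  0.0265]
```

```bash
python3 -m handwheel '[{"x":0,"y":0,"z":-0.01,"wx":0,"wy":0,"wz":0,"hand":0},{"x":0,"y":0,"z":-0.02,"wx":0,"wy":0,"wz":0,"hand":0},{"x":0,"y":0,"z":-0.03,"wx":0,"wy":0,"wz":0,"hand":0},{"x":0,"y":0,"z":-0.03,"wx":0,"wy":0,"wz":0,"hand":0},{"x":0,"y":0,"z":-0.03,"wx":0,"wy":0,"wz":0,"hand":0},{"x":0,"y":0,"z":-0.03,"wx":0,"wy":0,"wz":0,"hand":0},{"x":0,"y":0,"z":-0.03,"wx":0,"wy":0,"wz":0,"hand":0},{"x":0,"y":0,"z":-0.03,"wx":0,"wy":0,"wz":0,"hand":0}]';python3 f.py
```

```text
time_s: 34.95
tool_pos: [0.5599, -0.0802, 0.2807]
tcp_rot: [0.998, 0.068, -0.0, -0.0]
contact_force: [-1.0, -0.6, -1.0]
finger_gap: 0.215
35.2 [ 0.5599 -0.0802  0.2806] F [ 0.2366  0.2757 -0.5366] T [-0.0004  0.0254  0.0146]
```

```bash
python3 -m handwheel '[{"x":0,"y":0,"z":-0.012,"wx":0,"wy":0,"wz":0,"hand":0},{"x":0,"y":0,"z":-0.024,"wx":0,"wy":0,"wz":0,"hand":0},{"x":0,"y":0,"z":-0.036,"wx":0,"wy":0,"wz":0,"hand":0},{"x":0,"y":0,"z":-0.048,"wx":0,"wy":0,"wz":0,"hand":0},{"x":0,"y":0,"z":-0.06,"wx":0,"wy":0,"wz":0,"hand":0},{"x":0,"y":0,"z":-0.067,"wx":0,"wy":0,"wz":0,"hand":0},{"x":0,"y":0,"z":-0.067,"wx":0,"wy":0,"wz":0,"hand":0},{"x":0,"y":0,"z":-0.067,"wx":0,"wy":0,"wz":0,"hand":0}]';python3 f.py
```

```text
time_s: 36.0
tool_pos: [0.5599, -0.0802, 0.2706]
tcp_rot: [0.998, 0.068, -0.0, -0.0]
contact_force: [-0.7, -0.0, 0.0]
finger_gap: 0.221
36.25 [ 0.5599 -0.0802  0.2706] F [-0.2205  0.1018 -0.866 ] T [0.0281 0.0201 0.0092]
```

```bash
python3 -m handwheel '[{"x":0,"y":0,"z":-0.005,"wx":0,"wy":0,"wz":0,"hand":0},{"x":0,"y":0,"z":-0.01,"wx":0,"wy":0,"wz":0,"hand":0},{"x":0,"y":0,"z":-0.014,"wx":0,"wy":0,"wz":0,"hand":0},{"x":0,"y":0,"z":-0.017,"wx":0,"wy":0,"wz":0,"hand":0},{"x":0,"y":0,"z":-0.017,"wx":0,"wy":0,"wz":0,"hand":0},{"x":0,"y":0,"z":-0.017,"wx":0,"wy":0,"wz":0,"hand":0},{"x":0,"y":0,"z":-0.017,"wx":0,"wy":0,"wz":0,"hand":0},{"x":0,"y":0,"z":-0.017,"wx":0,"wy":0,"wz":0,"hand":0}]';python3 f.py
```

```text
time_s: 37.05
tool_pos: [0.5599, -0.0802, 0.268]
tcp_rot: [0.998, 0.068, 0.0, -0.0]
contact_force: [-0.4, -0.2, 0.4]
finger_gap: 0.218
37.3 [ 0.5599 -0.0802  0.268 ] F [ 0.0141  0.062  -0.4851] T [ 0.0357 -0.0112  0.0059]
```

Foot at about 0.0243. I'll go on in small steps until it meets the floor.

```bash
python3 -m handwheel '[{"x":0,"y":0,"z":-0.003,"wx":0,"wy":0,"wz":0,"hand":0},{"x":0,"y":0,"z":-0.005,"wx":0,"wy":0,"wz":0,"hand":0},{"x":0,"y":0,"z":-0.006,"wx":0,"wy":0,"wz":0,"hand":0},{"x":0,"y":0,"z":-0.006,"wx":0,"wy":0,"wz":0,"hand":0},{"x":0,"y":0,"z":-0.006,"wx":0,"wy":0,"wz":0,"hand":0},{"x":0,"y":0,"z":-0.006,"wx":0,"wy":0,"wz":0,"hand":0},{"x":0,"y":0,"z":-0.006,"wx":0,"wy":0,"wz":0,"hand":0},{"x":0,"y":0,"z":-0.006,"wx":0,"wy":0,"wz":0,"hand":0}]';python3 f.py
```

```text
time_s: 38.1
tool_pos: [0.5602, -0.0803, 0.2676]
tcp_rot: [0.998, 0.068, 0.0, 0.0]
contact_force: [-0.7, -0.5, 7.1]
finger_gap: 0.215
38.35 [ 0.5602 -0.0803  0.2676] F [-0.7393  0.246   6.0476] T [ 0.0053  0.172  -0.019 ]
```

The floor is met at 6 N, with the foot at 0.0239 against an expected 0.024. I'll unload, release and rise.

```bash
python3 -m handwheel '[{"x":0,"y":0,"z":0.003,"wx":0,"wy":0,"wz":0,"hand":0},{"x":0,"y":0,"z":0.003,"wx":0,"wy":0,"wz":0,"hand":0.25},{"x":0,"y":0,"z":0.003,"wx":0,"wy":0,"wz":0,"hand":0.3},{"x":0,"y":0,"z":0.003,"wx":0,"wy":0,"wz":0,"hand":0.35},{"x":0,"y":0,"z":0.003,"wx":0,"wy":0,"wz":0,"hand":0.45},{"x":0,"y":0,"z":0.003,"wx":0,"wy":0,"wz":0,"hand":0.55},{"x":0,"y":0,"z":0.003,"wx":0,"wy":0,"wz":0,"hand":0.6},{"x":0,"y":0,"z":0.003,"wx":0,"wy":0,"wz":0,"hand":0.6}]'; python3 f.py
python3 -m handwheel '[{"x":0,"y":0,"z":0,"wx":0,"wy":0,"wz":0,"hand":0.6},{"x":0,"y":0,"z":0.1,"wx":0,"wy":0,"wz":0,"hand":0.6},{"x":0,"y":0,"z":0.25,"wx":0,"wy":0,"wz":0,"hand":0.6},{"x":0,"y":0,"z":0.4,"wx":0,"wy":0,"wz":0,"hand":0.6},{"x":0,"y":0,"z":0.55,"wx":0,"wy":0,"wz":0,"hand":0.6},{"x":0,"y":0,"z":0.7,"wx":0,"wy":0,"wz":0,"hand":0.6},{"x":0,"y":0,"z":0.85,"wx":0,"wy":0,"wz":0,"hand":0.6},{"x":0,"y":0,"z":0.85,"wx":0,"wy":0,"wz":0,"hand":0.6}]'
python3 - <<'E'
from h import *
L=[bot.get_image("wrist")[:,:,::-1],bot.get_image("side")[:,:,::-1],bot.get_image("scene")[:,:,::-1]]
L[1]=L[1][100:220,190:350];L[2]=L[2][110:230,130:290]
cv2.imwrite("pics/c7.png",np.hstack([cv2.resize(i,(266,200),interpolation=cv2.INTER_CUBIC) for i in L]))
# expected ball centre pixel if fully home: foot z .024 -> ball .116
for z in(.116,.126): print([np.round(proj(c,[.56,-.0802,z]),1) for c in("side","scene")])
E
```

```text
time_s: 39.15
tool_pos: [0.5599, -0.0802, 0.2676]
tcp_rot: [0.998, 0.068, -0.0, -0.0]
contact_force: [0.2, -0.6, -0.0]
finger_gap: 0.594
39.4 [ 0.5599 -0.0802  0.2676] F [-0.0157  0.2692 -0.443 ] T [ 0.0112 -0.0187  0.0129]
time_s: 40.2
tool_pos: [0.5605, -0.0803, 0.398]
tcp_rot: [0.998, 0.068, 0.002, 0.0]
contact_force: [0.4, 0.5, -0.4]
finger_gap: 0.603
[array([264.7, 135.7]), array([195.2, 161.6])]
[array([264.7, 132.7]), array([194.9, 157.7])]
```

View pics/c7.png

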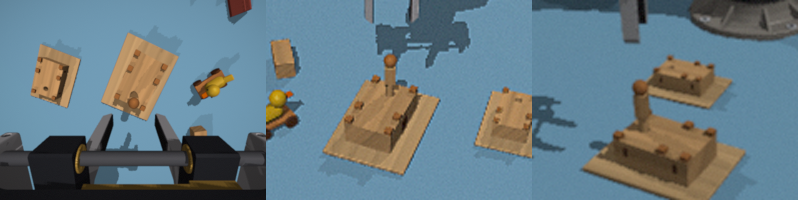

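The pole stands upright. Its ball is at (264.4,136) in the side view and (195.5,162) in the scene view, against (264.7,135.7) and (195.2,161.6) expected for fully home. The other toys are unmoved, so I'll hand in.

```bash
python3 -c "
from station import bot
print(bot.close_job())"
```

```text
the job is handed in; nothing more can be done
None
```

The flagpole stands upright and fully home in the hole in the keep, and the job was handed in at about 40 s.

- **Touches:** with the pole's foot I touched the near long wall at the right end (about 2.4 N), then the left end (about 1.5 N). I then touched the middle of the left end wall (about 1.3 N). Each touch rested for at least half a second. The keep came out turned about −0.317 rad, with the hole near (0.560, −0.080).
- **Setting the pole:** it went into the hole with no sideways force and met the floor at about 6 N. I eased off, let go and rose clear.
- **Last checks:** the foot was at 23.9 mm when it met the floor (24 mm expected). After release the ball was within about half a pixel of its fully home position in both camera views. The other toys in the last picture looked undisturbed; the purple pole and most of the roof block were outside it.
- **Disagreements:**
  - The hole as felt and the hole as seen differed by about 1.8 mm, within the camera calibration and the hole's chamfer.
  - The end-wall contact felt softer than the long-wall ones, with some unexplained sideways force, so the exact moment of that touch is less certain.
  - The gripper read about 20.5 mm on the 18 mm grip throughout and I never explained why. The hold did not slip.

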